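Square up the boxed games along the ledge

ROBOT

A 6-joint arm with a two-finger parallel gripper is mounted at the origin on the work surface. World frame = base frame: x ahead of the robot, y to its left, z up, the work surface at z = 0. Lengths are in m, angles in rad, forces in N, time in s.
With the tool pointing down it reaches from about 0.35 to 0.775 m from the base axis. Payload 5.5 kg.
Tool frame: the origin (TCP) lies on the centre line of the jaws, within the pads' length; the fingertips stand 11 mm ahead of it and the grasp point (between the pads) lies 8 mm behind it; z points along the fingers, y is the line along which they close (so a half turn about z gives the same grasp; the last joint's range is limited). The gripper opens to 85 mm and grips with 20 to 120 N. Pads are 22 mm wide; open, the fingers measure 114 mm over their backs; the gripper's body (76 mm by 85 mm) begins 54 mm behind the grasp point. The pads swing forward as they close: fully open they stand 13 mm farther back than shut.
Start: joints at [-1.446, 0.313, 0.046, 1.304, 0, 1.431], TCP at [0.15, -0.555, 0.242] pointing down, gripper open.
Joint ranges: [-2.76, 2.76], [-0.86, 1.69], [-1.03, 1.26], [-2.2, 2.34], [-1.47, 1.5], [-3.14, 3.14]. Speed limits (rad/s): [2.57, 2.57, 3.14, 3.14, 3.14, 3.14].

INTERFACE

Orientations are given as a unit quaternion [w, x, y, z].
In Python, from workcell import env, viewer, order, models gives the robot as it stands.
- The arm moves only by the tool drive_tool, never from a script. Its argument "series" is a list that holds one entry, the list of rows, each a list of 6 numbers: the shift along the tool's x, y, z each as a share of 120 mm, from -1 to 1, then the turn, a rotation vector about the tool's x, y, z each as a share of 180 degrees, from -1 to 1. A call has 1 to 20 rows; each row shifts and turns the commanded pose from where the row before left it, along the tool's axes as they then stand; what a row does not reach is not made up. A row lasts 1/8 s, in which the tool goes at most 62.5 mm and 10.7 degrees, less where a joint would pass 70% of its speed; a pose out of reach is approached as far as the arm can. A call with a number of a shift or a turn outside -1 to 1 is refused whole. A call with a gripper value outside its range is refused whole. "jaw" is the opening, from -1 (shut) to 1 (fully open), set as the call begins (left out, the last holds). The fingers move at their own pace and stop on an object; "grip_force" is the grip in N (left out, the last holds). Time passes only in rows, so rows that do not move let the fingers close. It gives the time, the measured TCP pose, the force, the opening and the grip force at its end, in the units of the state.
- env.get_state(): the state, without advancing time (a new reading comes with each control period).
- viewer.read_camera(name): name is "scene" or "side" or "wrist"; returns the picture (400x640x3 uint8, red, green, blue); there is no depth.
- viewer.camera_info(name): a dict with "intrinsics" (3x3 intrinsics, pixels), "D" ([k1, k2, p1, p2, k3] as OpenCV has them; the pictures are not rectified), "R" (3x3) and "t" (3): a world point X has camera coordinates R X + t; the wrist camera has in their place "T_tool_cam" (4x4, takes a point from camera to tool coordinates, whose origin is the TCP and whose axes are the flange's). Camera axes: x right, y down, z forward; pixel columns grow to the right and rows downward; lengths in m; the calibration is good to about 2 mm. A picture is of the moment at which its call begins: read the wrist's pose just before it. camera_info takes no time and is no camera call.
- order.hand_in(): hands the job in; it is judged then, once.
Trained networks look in the newest picture that a camera, given by its name, has taken for a name from the list of things; names that differ only in an ending like _2 or _b are one class to them, and where a whole thing is asked for, a point or a joint stands for the part that bears it (a point fixed in the world has none). Each returns a list of dicts, best first, with "score" (0 to 1); they miss things now and then, are a little off and sometimes report something else, mostly with a low value. They report only what shows in the picture. A call takes as long as a camera call. They do not tell look-alikes from the thing itself.
- models.silhouettes(label, camera): "region" (400x640 bool, what is visible of it) and "location" ([column, row] in pixels, amid what is visible of it).
The state is a dict: "clock": time; "joint_pos": joint angles; "qvel": joint speeds; "tau": joint torques, N m; "tcp_pos": TCP position; "orientation": TCP orientation; "wrist_force": force on the tool from outside, world axes, zero at the start; "ft_torque": the same for the moment, N m; "finger_gap": finger opening in m; "grip_force": force on a finger pad.
Only numpy, scipy, OpenCV 4.12 (cv2) and the standard library are available. Lean on these libraries where they do the work, as an engineer would, in place of code of your own. Each camera call takes 0.05 s, during which the arm holds its last target. There are 200 camera calls.

TASK

Tidy the games table: slide the three boxed card games, in any order, into one neat row in the corner of the wooden ledge, all with a short end flush against the long back rail, the first box snug against the short side rail and each next one snug against its neighbour. Push them flat along the table without lifting or tipping them, and leave the dice cup, the chip stand and the sand timer standing where they are.

Things in the scene. Friction and masses are not known exactly. Their poses are not given: they have to be found in the camera images.
- red_game: boxed card game, closed rigid box 130 (its x) x 98 (its y) x 36 (z) mm, about 0.24 kg, lying flat and sliding freely on the table; red lid with a white band and a yellow disc. Origin at the centre of its underside. Too wide to grip
- black_game: boxed card game, closed rigid box 130 (its x) x 98 (its y) x 36 (z) mm, about 0.24 kg, lying flat and sliding freely on the table; black lid with a picture of a white domino. Origin at the centre of its underside. Too wide to grip
- green_game: boxed card game, closed rigid box 130 (its x) x 98 (its y) x 36 (z) mm, about 0.24 kg, lying flat and sliding freely on the table; green lid with a yellow diamond. Origin at the centre of its underside. Too wide to grip
- ledge: L-shaped dark wooden ledge fixed on the orange table, rails 16 mm thick and 28 mm high. Origin at its inner corner at table height. The long back rail runs from the corner 540 mm along the ledge's -y, its inner face on the plane x = 0 (the far side); the short side rail runs 90 mm along -x, its inner face on the plane y = 0
- place1 (a point): point on the table where the centre of box number 1 of the row (counted from the side rail) belongs: ledge x = -65, y = -49 mm; axes parallel to the ledge's
- place2 (a point): point on the table where the centre of box number 2 of the row (counted from the side rail) belongs: ledge x = -65, y = -147 mm; axes parallel to the ledge's
- place3 (a point): point on the table where the centre of box number 3 of the row (counted from the side rail) belongs: ledge x = -65, y = -245 mm; axes parallel to the ledge's
- dice_cup: brown dice cup standing upside down, 68 mm diameter at the foot, 80 mm high, loose; origin at the centre of its foot. Bystander
- chip_stand: stack of poker chips on a round wooden stand with three brass rods, 66 mm diameter, 72 mm high, loose; origin at the centre of its foot. Bystander
- sand_timer: sand timer with round wooden ends, 60 mm diameter, 85 mm high, loose; origin at the centre of its foot. Bystander
There are look-alikes about, which are no part of the job. Of the things that look like the green_game, take the one that is nearest to the robot's base at the start.

How it is judged:
By the outcome, as a careful person would: the job done as asked, in the order asked, and still so for the second after the job is handed in, with the robot touching nothing.
It also fails if it takes over 72 s, if anything falls off the work surface, if the arm or the gripper's body presses on something with over 40 N, if the wrist force passes 120 N, or if a joint passes its speed limit or range.

## Working session

There is one attempt and no reset: what is moved stays moved. The work goes in short steps, Python scripts to look and compute and a tool call to move; the robot and the scene stay as the last step left them, time stands still between calls to the robot, and variables do not carry over. Pictures are saved under pics/ and viewed, at most 10 in all, crops included, and the job is handed in when it is done.

Besides the shell and the picture viewer there is one more tool, called after "Emit:" as a command line: name --argument value ..., lists and objects as JSON in quotes. drive_tool: Moves the arm, as the interface text tells. Its arguments: {"type":"object","properties":{"series":{"type":"array"},"jaw":{"type":"number"},"grip_force":{"type":"number"}},"required":["series"]}

```bash
mkdir -p pics; ls; cat > h.py <<'E'
from workcell import env, viewer, order, models
import numpy as np, cv2
def pix2w(cam,px,z):
    i=viewer.camera_info(cam);K=np.array(i["intrinsics"],float);D=np.array(i["D"],float)
    R=np.array(i["R"]);t=np.array(i["t"]).ravel()
    u=cv2.undistortPoints(np.array(px,float).reshape(-1,1,2),K,D).reshape(-1,2)
    d=np.c_[u,np.ones(len(u))]@R; c=-R.T@t
    return c+d*((z-c[2])/d[:,2])[:,None]
def w2pix(cam,P):
    i=viewer.camera_info(cam);R=np.array(i["R"]);t=np.array(i["t"]).ravel()
    return cv2.projectPoints(np.array(P,float).reshape(-1,1,3),cv2.Rodrigues(R)[0],t,np.array(i["intrinsics"],float),np.array(i["D"],float))[0].reshape(-1,2)
def shot(cam,name=None):
    im=viewer.read_camera(cam)
    if name: cv2.imwrite("pics/"+name,im[:,:,::-1])
    return im
E
python3 - <<'E'
from h import *
s=env.get_state();print(s)
a=shot("scene","scene.png");b=shot("side","side.png")
for c in("scene","side"):
    i=viewer.camera_info(c);print(c,-np.array(i["R"]).T@np.array(i["t"]).ravel())
    for l in ["red_game","black_game","green_game","ledge","dice_cup","chip_stand","sand_timer"]:
        for r in models.silhouettes(l,c):
            print(c,l,round(r["score"],2),np.round(r["location"]),r["region"].sum(),pix2w(c,[r["location"]],0.03).round(3))
E
```

```text
pics
{'clock': 0.0, 'joint_pos': array([-1.44559897e+00,  3.14023516e-01,  4.49935935e-02,  1.30360384e+00,
       -3.97582041e-05,  1.43116844e+00]), 'qvel': array([-0.00042108,  0.00081123,  0.00249235, -0.00029199, -0.00032388,
        0.00013241]), 'tau': array([-1.84236796e-04, -4.80626678e+01,  2.98533297e+01,  1.93280890e-02,
       -1.99871665e-04,  1.03409889e-06]), 'tcp_pos': array([ 0.15040344, -0.55447614,  0.24140168]), 'orientation': array([-9.18837564e-04,  9.91245829e-01,  1.32025990e-01, -1.32498380e-05]), 'wrist_force': array([ 0.14947459,  0.24702988, -0.928364  ]), 'ft_torque': array([ 0.02008828, -0.01240263,  0.01020781]), 'grip_force': 0.0, 'finger_gap': 0.08566775872355523}
scene [1.30889755 0.70735922 0.79240277]
scene red_game 0.62 [390. 205.] 1335 [[0.462 0.017 0.03 ]]
scene black_game 0.83 [464. 236.] 1809 [[0.425 0.24  0.03 ]]
scene green_game 0.94 [255. 126.] 663 [[ 0.446 -0.675  0.03 ]]
scene green_game 0.66 [243. 223.] 1517 [[ 0.819 -0.194  0.03 ]]
scene green_game 0.61 [296. 140.] 684 [[ 0.408 -0.475  0.03 ]]
scene green_game 0.56 [323. 157.] 1006 [[ 
[... 388 characters left out ...]
 245.] 1326 [[0.442 0.023 0.03 ]]
side black_game 0.83 [301. 299.] 1928 [[0.393 0.254 0.03 ]]
side black_game 0.41 [372. 198.] 755 [[ 0.429 -0.288  0.03 ]]
side green_game 0.74 [264. 182.] 914 [[ 0.804 -0.202  0.03 ]]
side green_game 0.64 [371. 196.] 793 [[ 0.439 -0.296  0.03 ]]
side green_game 0.61 [388. 176.] 218 [[ 0.44  -0.456  0.03 ]]
side green_game 0.38 [272. 225.] 1367 [[0.633 0.009 0.03 ]]
side ledge 0.61 [274. 222.] 1286 [[ 0.635 -0.006  0.03 ]]
side dice_cup 0.56 [220. 276.] 838 [[0.623 0.282 0.03 ]]
side chip_stand 0.84 [378. 223.] 536 [[ 0.355 -0.161  0.03 ]]
side sand_timer 0.69 [364. 161.] 376 [[ 0.566 -0.526  0.03 ]]
side sand_timer 0.57 [303. 295.] 2005 [[0.396 0.241 0.03 ]]
```

View pics/scene.png

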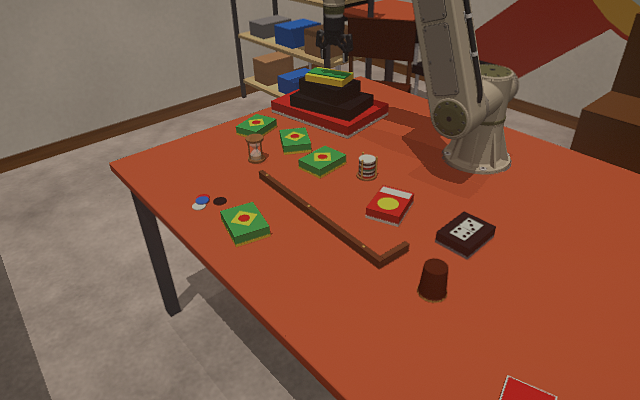

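View pics/side.png

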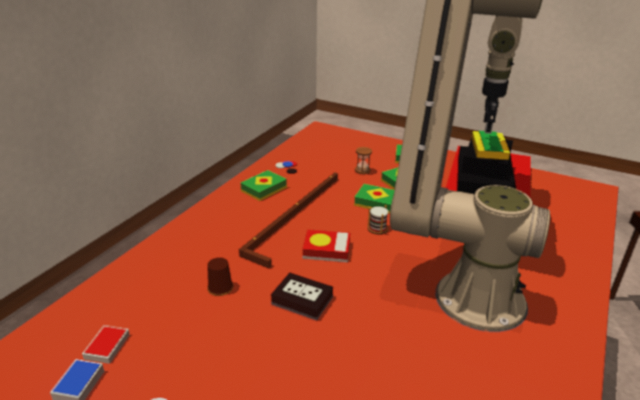

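The scene view shows four green boxes, at (255,126), (296,140), (323,157) and (243,223). Their distances from the base are about 0.81, 0.63, 0.53 and 0.84 m, so the one at (323,157) is the nearest. There is also a green and yellow item on top of the stack at (330,75). I'll confirm with a crop and fit the poses.

```bash
cat >> h.py <<'E'
from scipy.optimize import minimize
def boxpts(p,dx=.13,dy=.098,h=.036):
    x,y,a=p;c,s=np.cos(a),np.sin(a)
    return np.array([[x+c*u*dx/2-s*v*dy/2,y+s*u*dx/2+c*v*dy/2,z] for u in(-1,1) for v in(-1,1) for z in(0,h)])
def mask(cam,pts):
    m=np.zeros((1600,2560),np.uint8)
    cv2.fillConvexPoly(m,cv2.convexHull((w2pix(cam,pts)*4).round().astype(np.int32)),1)
    return cv2.resize(m.astype(np.float32),(640,400),interpolation=cv2.INTER_AREA)
def fit(regs,p0,h=.036):
    def cost(p):
        j=0
        for c,r in regs:
            m=mask(c,boxpts(p,h=h)); j-=np.minimum(m,r).sum()/np.maximum(m,r).sum()
        return j/len(regs)
    best=None
    for a in np.arange(0,np.pi,np.pi/6):
        o=minimize(cost,[p0[0],p0[1],a],method="Nelder-Mead",options=dict(initial_simplex=np.array([p0[0],p0[1],a])+np.array([[0,0,0],[.02,0,0],[0,.02,0],[0,0,.3]]),xatol=2e-4,fatol=1e-4))
        if best is None or o.fun<best.fun: best=o
    return best
def seen(lab,cams,near,tol=.06,z=.03):
    out=[]
    for c in cams:
        for r in models.silhouettes(lab,c):
            if np.linalg.norm(pix2w(c,[r["location"]],z)[0,:2]-near)<tol: out.append((c,r["region"].astype(np.float32)));break
    return out
E
python3 - <<'E'
from h import *
a=shot("scene");b=shot("side")
for l,n in [("red_game",(.455,.02)),("black_game",(.41,.245)),("green_game",(.43,-.305))]:
    R=seen(l,("scene","side"),np.array(n))
    for S in ([R]+[[r] for r in R]):
        f=fit(S,n);print(l,[c for c,_ in S],f.x.round(4),round(f.fun,3))
for l in ["dice_cup","chip_stand","sand_timer"]:
    for c in ("scene","side"):
        r=models.silhouettes(l,c)
        if r: # bottom centre of the silhouette
            ys,xs=np.nonzero(r[0]["region"]);print(l,c,pix2w(c,[[xs.mean(),ys.mean()]],.037).round(3))
z=cv2.resize(a[60:280,200:500],(800,587),interpolation=cv2.INTER_CUBIC)
cv2.imwrite("pics/crop.png",z[:,:,::-1])
E
```

```text
red_game ['scene', 'side'] [0.4486 0.0078 3.5048] -0.96
red_game ['scene'] [0.4494 0.0097 0.3746] -0.963
red_game ['side'] [0.4484 0.007  0.3716] -0.972
black_game ['scene', 'side'] [0.4042 0.2317 0.0231] -0.952
black_game ['scene'] [0.4062 0.2329 0.0244] -0.961
black_game ['side'] [0.4037 0.2296 3.1729] -0.962
green_game ['scene', 'side'] [ 0.4248 -0.3134  0.1223] -0.858
green_game ['scene'] [ 0.4253 -0.3114  0.1243] -0.951
green_game ['side'] [ 0.4349 -0.3188  3.4618] -0.816
dice_cup scene [[0.623 0.291 0.037]]
dice_cup side [[0.621 0.29  0.037]]
chip_stand scene [[ 0.368 -0.162  0.037]]
chip_stand side [[ 0.36  -0.163  0.037]]
sand_timer scene [[ 0.556 -0.516  0.037]]
sand_timer side [[ 0.567 -0.516  0.037]]
```

View pics/crop.png

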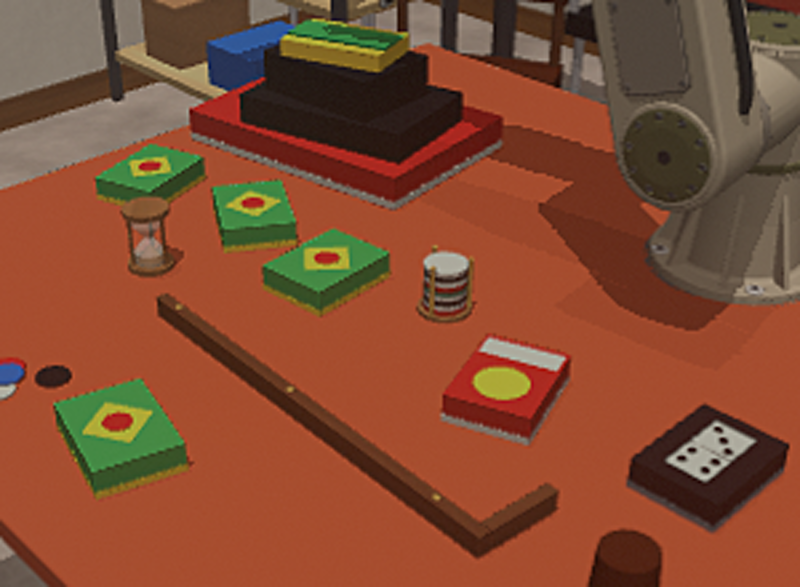

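The crop confirms that the near green box, at crop (325,270), is the intended one. The other three greens are farther away, and the stack is a different item. Next I'll fit the ledge.

```bash
cat >> h.py <<'E'
def ledgemask(cam,p):
    x,y,a=p;c,s=np.cos(a),np.sin(a);m=0
    for x0,x1,y0,y1 in((0,.016,-.54,.016),(-.09,.016,0,.016)):
        P=[[x+c*u-s*v,y+s*u+c*v,z] for u in(x0,x1) for v in(y0,y1) for z in(0,.028)]
        m=np.maximum(m,mask(cam,P))
    return m
E
python3 - <<'E'
from h import *
ims={c:shot(c) for c in("scene","side")}
q=pix2w("scene",np.array([[480,530],[160,300],[553,490]])/2.6667+[200,60],.028);print(q.round(3))
a0=np.arctan2(q[0,1]-q[1,1],q[0,0]-q[1,0])-np.pi/2
R=[]
for c in ims:
    for r in models.silhouettes("ledge",c):
        print(c,r["score"],r["region"].sum());R.append((c,r["region"].astype(np.float32)));break
def cost(p,S): return -sum((lambda m:np.minimum(m,r).sum()/np.maximum(m,r).sum())(ledgemask(c,p)) for c,r in S)/len(S)
for S in (R,R[:1],R[1:]):
    p0=np.array([q[0,0],q[0,1],a0])
    for k in range(3):
        o=minimize(cost,p0,(S,),method="Nelder-Mead",options=dict(initial_simplex=p0+np.array([[0,0,0],[.01,0,0],[0,.01,0],[0,0,.04]]),xatol=1e-4,fatol=1e-4));p0=o.x
    print(p0.round(4),o.fun)
    if S is R: P=p0
o=[]
for c in ims:
    im=ims[c].copy();cs,_=cv2.findContours((cv2.resize(ledgemask(c,P),None,fx=3,fy=3)>.5).astype(np.uint8),0,1)
    im=cv2.resize(im,None,fx=3,fy=3);cv2.drawContours(im,cs,-1,(0,255,255),1)
    x,y=np.min([k.reshape(-1,2).min(0) for k in cs],0);o.append(im[max(y-20,0):,max(x-20,0):][:300,:520])
    o[-1]=cv2.copyMakeBorder(o[-1],0,300-o[-1].shape[0],0,520-o[-1].shape[1],0)
cv2.imwrite("pics/ledge.png",np.vstack(o)[:,:,::-1])
E
```

```text
[[ 0.649  0.153  0.028]
 [ 0.629 -0.383  0.028]
 [ 0.556  0.161  0.028]]
scene 0.96 2035
side 0.68 1338
[ 0.6392  0.1439 -0.051 ] -0.4657643139362335
[ 0.6392  0.1439 -0.051 ] -0.931528627872467
[ 0.6489  0.1525 -0.0376] -0.0
```

View pics/ledge.png

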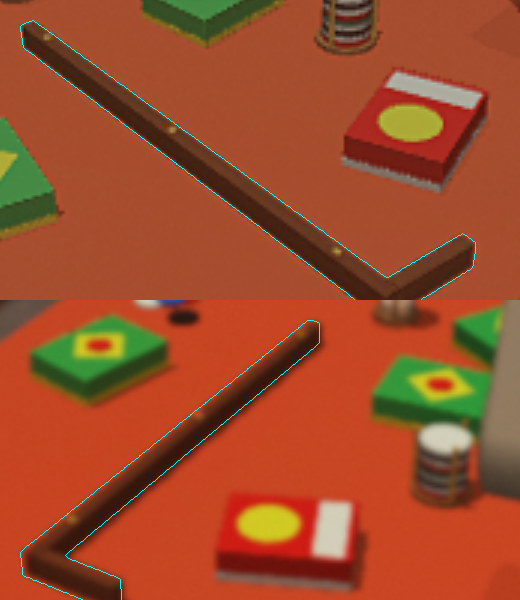

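Fits: ledge corner (0.639, 0.144) with yaw -0.051, and box poses consistent to about 2 mm between the cameras. The plan is red +x to the rail, then black around into the corner, then green +x to the rail, then squeeze the row +y with green. I'll push with two spread fingertips so each box squares up.

```bash
cat > p.py <<'E'
# usage: p.py lx ly z th  -> tool-frame shift (total, units) in mm ledge frame; th = push direction (-tool x), deg, ledge frame
import sys; from h import *
from scipy.spatial.transform import Rotation as Ro
C=np.array([.6392,.1439]);A=-.051
L=np.array([[np.cos(A),-np.sin(A)],[np.sin(A),np.cos(A)]])
s=env.get_state();q=s["orientation"];R=Ro.from_quat(np.r_[q[1:],q[0]]).as_matrix();p=s["tcp_pos"]
l=L.T@(p[:2]-C)*1000;yaw=np.degrees(np.arctan2(R[1,0],R[0,0])-A)-180
print("t",round(s["clock"],2),"ledge",l.round(1),"z",round(p[2]*1000,1),"th",round((yaw+180)%360-180,2),"tilt",(R[:2,2]).round(4),"F",s["wrist_force"].round(1),"gap",round(s["finger_gap"],4),"r",np.hypot(*p[:2]).round(3),"j",s["joint_pos"].round(2))
a=[float(v) for v in sys.argv[1:]]
while a:
    t,a=a[:4],a[4:]
    w=np.r_[C+L@np.array(t[:2])/1000,t[2]/1000]
    d=R.T@(w-p)/.12;dth=(t[3]-yaw+180)%360-180
    print("->",t,"r",np.hypot(*w[:2]).round(3),"shift",d.round(3),"rows>=",np.ceil(np.linalg.norm(d)/.52),"rot tz",round(-dth/180,4))
    # next leg starts there
    p=w;R=Ro.from_euler("z",dth,degrees=True).as_matrix()@R;yaw=t[3]
E
python3 p.py -263 -183 200 -164.8 -263 -183 200 24.2 -263 -183 17 24.2
```

```text
t 1.7 ledge [-452.5 -722.9] z 242.3 th -161.91 tilt [ 0.     -0.0001] F [ 0.2 -0.4 -0. ] gap 0.0855 r 0.575 j [-1.45  0.31  0.05  1.3   0.    1.43]
-> [-263.0, -183.0, 200.0, -164.8] r 0.368 shift [ 2.898 -3.786  0.352] rows>= 10.0 rot tz 0.0161
-> [-263.0, -183.0, 200.0, 24.2] r 0.368 shift [0. 0. 0.] rows>= 0.0 rot tz 0.95
-> [-263.0, -183.0, 17.0, 24.2] r 0.368 shift [ 0.    -0.     1.525] rows>= 3.0 rot tz -0.0
```

Emit:
drive_tool --series '[[[0.2415, -0.3155, 0, 0, 0, 0], [0.2415, -0.3155, 0, 0, 0, 0], [0.2415, -0.3155, 0, 0, 0, 0], [0.2415, -0.3155, 0, 0, 0, 0], [0.2415, -0.3155, 0, 0, 0, 0], [0.2415, -0.3155, 0, 0, 0, 0], [0.2415, -0.3155, 0, 0, 0, 0], [0.2415, -0.3155, 0, 0, 0, 0], [0.2415, -0.3155, 0, 0, 0, 0], [0.2415, -0.3155, 0, 0, 0, 0], [0.2415, -0.3155, 0, 0, 0, 0], [0.2415, -0.3155, 0, 0, 0, 0]]]' --jaw 0.41

```text
clock: 3.2
tcp_pos: [0.3677, -0.024, 0.2426]
orientation: [0.0, 0.991, 0.132, 0.001]
wrist_force: [1.0, -0.7, -0.9]
finger_gap: 0.0602
grip_force: 0.0
```

Emit:
drive_tool --series '[[[0, 0, 0, 0, 0, -0.0575], [0, 0, 0, 0, 0, -0.0575], [0, 0, 0, 0, 0, -0.0575], [0, 0, 0, 0, 0, -0.0575], [0, 0, 0, 0, 0, -0.0575], [0, 0, 0, 0, 0, -0.0575], [0, 0, 0, 0, 0, -0.0575], [0, 0, 0, 0, 0, -0.0575], [0, 0, 0, 0, 0, -0.0575], [0, 0, 0, 0, 0, -0.0575], [0, 0, 0, 0, 0, -0.0575], [0, 0, 0, 0, 0, -0.0575], [0, 0, 0.1, 0, 0, -0.0575], [0, 0, 0.1, 0, 0, -0.0575], [0, 0, 0.1, 0, 0, -0.0575], [0, 0, 0.1, 0, 0, -0.0575], [0, 0, 0.1, 0, 0, -0.0575], [0, 0, 0.1, 0, 0, -0.0575]]]'

```text
clock: 5.45
tcp_pos: [0.3673, -0.0255, 0.1701]
orientation: [0.0, -0.189, 0.982, -0.0]
wrist_force: [-0.7, -0.1, -0.6]
finger_gap: 0.0604
grip_force: 0.0
```

```bash
python3 p.py -265 -183 80 24.2 -265 -183 17 24.2; python3 -c "
from h import *
print(shot('wrist','w1.png').shape)
R=seen('red_game',('scene','side'),np.array((.455,.02)));
for r in R: shot
print([ (c,fit([(c,r)],(.449,.008)).x.round(4)) for c,r in R])"
```

```text
t 5.45 ledge [-262.9 -183.1] z 170.1 th 24.73 tilt [ 0.0005 -0.0002] F [-0.7 -0.1 -0.6] gap 0.0604 r 0.368 j [-0.29 -0.05 -0.56  1.06 -0.   -0.67]
-> [-265.0, -183.0, 80.0, 24.2] r 0.366 shift [0.016 0.008 0.751] rows>= 2.0 rot tz 0.003
-> [-265.0, -183.0, 17.0, 24.2] r 0.366 shift [0.    0.    0.525] rows>= 2.0 rot tz -0.0
(400, 640, 3)
[('scene', array([0.4493, 0.0098, 0.3766])), ('side', array([0.4486, 0.0071, 0.3714]))]
```

View pics/w1.png

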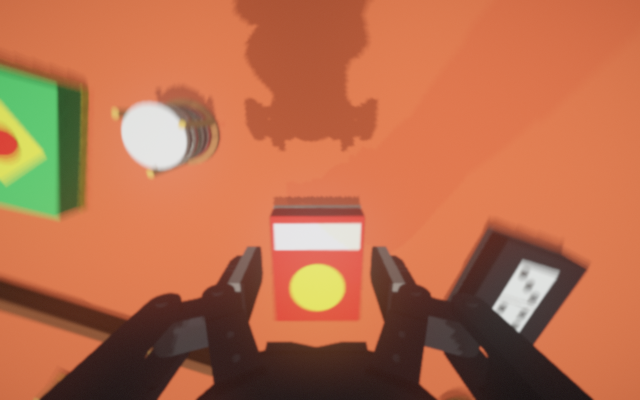

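The wrist view shows red at about (318,262) with its near white-band end at row 205. I'll check that this agrees with the fitted pose before descending.

```bash
cat >> h.py <<'E'
from scipy.spatial.transform import Rotation as Ro
def wcam():
    i=viewer.camera_info("wrist");s=env.get_state();q=s["orientation"]
    T=np.eye(4);T[:3,:3]=Ro.from_quat(np.r_[q[1:],q[0]]).as_matrix();T[:3,3]=s["tcp_pos"]
    return np.linalg.inv(T@np.array(i["T_tool_cam"])),np.array(i["intrinsics"],float),np.array(i["D"],float)
def wpix(P):
    M,K,D=wcam();return cv2.projectPoints(np.array(P,float).reshape(-1,1,3),cv2.Rodrigues(M[:3,:3])[0],M[:3,3],K,D)[0].reshape(-1,2)
def wcam2w(px,z):
    M,K,D=wcam();R,t=M[:3,:3],M[:3,3]
    u=cv2.undistortPoints(np.array(px,float).reshape(-1,1,2),K,D).reshape(-1,2)
    d=np.c_[u,np.ones(len(u))]@R;c=-R.T@t
    return c+d*((z-c[2])/d[:,2])[:,None]
E
python3 - <<'E'
from h import *
print(viewer.camera_info("wrist")["T_tool_cam"])
print(np.c_[boxpts([.449,.0085,.372]),wpix(boxpts([.449,.0085,.372]))].round(3))
s=env.get_state()["tcp_pos"];print(wpix([s,[s[0],s[1],.0]]))
print(wcam2w([[273,217],[362,217],[362,320],[274,320]],.036).round(3))
E
```

```text
[[ 6.03917439e-04 -9.52815440e-01 -3.03549621e-01  7.84214445e-02]
 [ 9.99999543e-01  3.50556650e-04  8.89150754e-04 -6.55271465e-04]
 [-7.40785228e-04 -3.03550019e-01  9.52815217e-01 -1.30820495e-01]
 [ 0.00000000e+00  0.00000000e+00  0.00000000e+00  1.00000000e+00]]
[[ 4.06000e-01 -6.10000e-02  0.00000e+00  2.74747e+02  2.07969e+02]
 [ 4.06000e-01 -6.10000e-02  3.60000e-02  2.69788e+02  2.19366e+02]
 [ 3.71000e-01  3.10000e-02  0.00000e+00  3.60731e+02  2.07961e+02]
 [ 3.71000e-01  3.10000e-02  3.60000e-02  3.66193e+02  2.19353e+02]
 [ 5.27000e-01 -1.40000e-02  0.00000e+00  2.79196e+02  3.04287e+02]
 [ 5.27000e-01 -1.40000e-02  3.60000e-02  2.75284e+02  3.24657e+02]
 [ 4.92000e-01  7.80000e-02  0.00000e+00  3.55844e+02  3.04249e+02]
 [ 4.92000e-01  7.80000e-02  3.60000e-02  3.60155e+02  3.24610e+02]]
[[316.98191977 268.20863313]
 [316.29015063 187.63686373]]
[[ 0.403 -0.059  0.036]
 [ 0.37   0.026  0.036]
 [ 0.485  0.077  0.036]
 [ 0.522 -0.017  0.036]]
```

The wrist view agrees to about 3 mm, and the tool sits about 10 mm clear behind red's near end. Descending.

Emit:
drive_tool --series '[[[0, 0, 0.4, 0, 0, 0], [0, 0, 0.4, 0, 0, 0], [0, 0, 0.3, 0, 0, 0], [0, 0, 0.175, 0, 0, 0], [0, 0, 0, 0, 0, 0]]]'

```text
clock: 6.22
tcp_pos: [0.3663, -0.0253, 0.0166]
orientation: [-0.001, -0.185, 0.983, 0.001]
wrist_force: [0.8, -0.7, 0.5]
finger_gap: 0.0605
grip_force: 0.0
```

```bash
python3 - <<'E'
import numpy as np
# red: ledge path -263,-183 th24.7 -> -150,-165 th0, tool rows
n=10;p=np.linspace([-263,-183],[-165,-165],n+1);th=np.radians(np.r_[24.7,24.7,np.linspace(24.7,0,n-1)])
for i in range(n):
    d=(p[i+1]-p[i])/120;a=th[i]  # -tool x = dir th ; tool y = ? tool z down: y=z×x
    x=-np.array([np.cos(a),np.sin(a)]);y=np.array([-np.sin(a),np.cos(a)])  # y=z×x = with z=-k: -(k×x)
    print((d@x).round(3),(d@y).round(3),round(-(th[i+1]-th[i])/np.pi,4))
E
python3 p.py
```

```text
-0.08 -0.02 -0.0
-0.08 -0.02 -0.0
-0.08 -0.02 0.0172
-0.081 -0.016 0.0172
-0.082 -0.012 0.0172
-0.083 -0.007 0.0172
-0.083 -0.003 0.0172
-0.083 0.002 0.0172
-0.083 0.006 0.0172
-0.082 0.011 0.0172
t 6.22 ledge [-263.9 -182.9] z 16.6 th 24.24 tilt [-0.0025  0.0006] F [ 0.8 -0.7  0.5] gap 0.0605 r 0.367 j [-0.29  0.15 -0.8   0.63 -0.   -0.66]
```

Emit:
drive_tool --series '[[[-0.08, -0.02, 0, 0, 0, 0], [-0.08, -0.02, 0, 0, 0, 0], [-0.08, -0.02, 0, 0, 0, 0.017], [-0.081, -0.016, 0, 0, 0, 0.017], [-0.082, -0.012, 0, 0, 0, 0.017], [-0.083, -0.007, 0, 0, 0, 0.017], [-0.083, -0.003, 0, 0, 0, 0.017], [-0.083, 0.002, 0, 0, 0, 0.017], [-0.083, 0.006, 0, 0, 0, 0.017], [-0.082, 0.011, 0, 0, 0, 0.015], [0, 0, 0, 0, 0, 0]]]'

```text
clock: 7.6
tcp_pos: [0.468, -0.0128, 0.0182]
orientation: [0.001, 0.023, 1.0, -0.0]
wrist_force: [0.5, -0.2, 0.4]
finger_gap: 0.0603
grip_force: 0.0
```

```bash
cat > see.py <<'E'
# see.py label x y  : ledge-frame pose of box
import sys; from h import *
shot("scene");shot("side");l=sys.argv[1];n=np.array([float(v) for v in sys.argv[2:4]])/1000
C=np.array([.6392,.1439]);A=-.051;L=np.array([[np.cos(A),-np.sin(A)],[np.sin(A),np.cos(A)]])
w=C+L@n
for r in seen(l,("scene","side"),w):
    f=fit([r],w);print(l,r[0],(L.T@(f.x[:2]-C)*1000).round(1),"yaw",round((np.degrees(f.x[2]-A)+90)%180-90,1),round(f.fun,3))
E
python3 p.py -141 -165 17 0;python3 see.py red_game -85 -165
```

```text
t 7.6 ledge [-163.  -165.2] z 18.2 th 0.31 tilt [ 0.0029 -0.0005] F [ 0.5 -0.2  0.4] gap 0.0603 r 0.468 j [-0.2   0.31 -0.57  0.69  0.   -0.15]
-> [-141.0, -165.0, 17.0, 0.0] r 0.49 shift [-0.184  0.001  0.01 ] rows>= 1.0 rot tz 0.0017
red_game scene [ -82.2 -149.1] yaw 7.4 -0.927
red_game side [ -81.9 -150.3] yaw 8.8 -0.783
```

Emit:
drive_tool --series '[[[-0.06, 0, 0, 0, 0, 0.0017], [-0.06, 0, 0, 0, 0, 0], [-0.06, 0, 0, 0, 0, 0], [-0.02, 0, 0, 0, 0, 0], [-0.02, 0, 0, 0, 0, 0], [0, 0, 0, 0, 0, 0]]]'

```text
clock: 8.55
tcp_pos: [0.4848, -0.0115, 0.0156]
orientation: [-0.007, 0.025, 1.0, 0.002]
wrist_force: [-16.6, 6.2, 9.7]
finger_gap: 0.0605
grip_force: 8.1
```

```bash
python3 p.py ;python3 see.py red_game -65 -155
```

```text
t 8.55 ledge [-146.2 -163.1] z 15.6 th 0.11 tilt [-0.0138  0.0046] F [-16.6   6.2   9.7] gap 0.0605 r 0.485 j [-0.19  0.35 -0.52  0.72  0.   -0.14]
red_game scene [ -71.6 -152.6] yaw 3.7 -0.853
red_game side [ -68.  -151.9] yaw 2.8 -0.752
```

Emit:
drive_tool --series '[[[0.1, 0, 0, 0, 0, 0], [0.15, 0, 0, 0, 0, 0], [0.15, 0, -0.1, 0, 0, 0], [0, 0, -0.5, 0, 0, 0], [0, 0, -0.5, 0, 0, 0], [0, 0, 0, 0, 0, 0]]]'

```text
clock: 9.5
tcp_pos: [0.4488, -0.0127, 0.1545]
orientation: [0.006, 0.026, 1.0, -0.001]
wrist_force: [1.2, -0.4, -1.0]
finger_gap: 0.06
grip_force: 0.0
```

```bash
python3 p.py -70 -75 120 -90 -70 -75 16 -90;python3 see.py red_game -65 -155
```

```text
t 9.5 ledge [-182.2 -166.1] z 154.5 th -0.05 tilt [ 0.0118 -0.0028] F [ 1.2 -0.4 -1. ] gap 0.06 r 0.449 j [-0.21  0.11 -0.43  1.01 -0.   -0.16]
-> [-70.0, -75.0, 120.0, -90.0] r 0.57 shift [-0.93   0.761  0.297] rows>= 3.0 rot tz 0.4997
-> [-70.0, -75.0, 16.0, -90.0] r 0.57 shift [0.01  0.002 0.867] rows>= 2.0 rot tz -0.0
red_game scene [ -74.  -152.3] yaw 3.8 -0.855
```

```bash
sed -i 's/^def mask(cam,pts):/def mask(cam,pts):\n    if cam=="wrist": w2=WP\n    else: w2=lambda P:w2pix(cam,P)/; s/cv2.convexHull((w2pix(cam,pts)\*4)/cv2.convexHull((w2(pts)*4)/' h.py
cat >> h.py <<'E'
def WP(P,_c={}):
    if not _c: _c["c"]=wcam()
    M,K,D=_c["c"];return cv2.projectPoints(np.array(P,float).reshape(-1,1,3),cv2.Rodrigues(M[:3,:3])[0],M[:3,3],K,D)[0].reshape(-1,2)
E
cat > wsee.py <<'E'
import sys; from h import *
WP([[0,0,0]]);im=shot("wrist",sys.argv[1])
C=np.array([.6392,.1439]);A=-.051;L=np.array([[np.cos(A),-np.sin(A)],[np.sin(A),np.cos(A)]])
a=sys.argv[2:]
while a:
    l,x,y=a[:3];a=a[3:];w=C+L@np.array([float(x),float(y)])/1000
    for r in models.silhouettes(l,"wrist"):
        c=wcam2w([r["location"]],.036)[0];print(l,round(r["score"],2),np.round(r["location"]),(L.T@(c[:2]-C)*1000).round(0),r["region"].sum())
        if np.linalg.norm(c[:2]-w)<.06:
            f=fit([("wrist",r["region"].astype(np.float32))],w);print("  fit",(L.T@(f.x[:2]-C)*1000).round(1),"yaw",round((np.degrees(f.x[2]-A)+90)%180-90,1),round(f.fun,3))
E
python3 wsee.py w2.png red_game -65 -152
```

```text
red_game 0.87 [324. 291.] [ -95. -157.] 9795
  fit [ -69.9 -154.5] yaw 4.3 -0.849
```

View pics/w2.png

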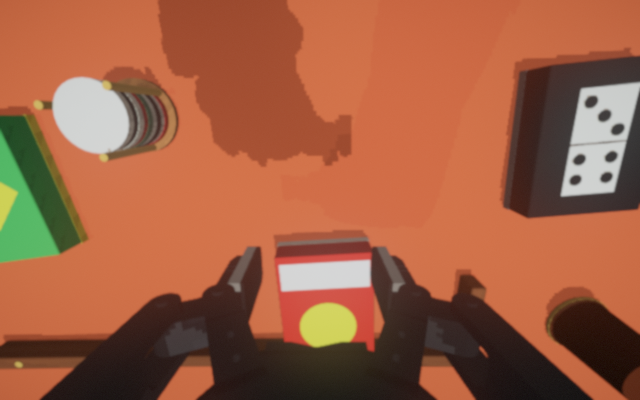

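Red is about 4° off square, and its ly of -153 leaves black too little room. I'll nudge it -y with wide fingers, which also squares it, then press it in again.

Emit:
drive_tool --series '[[[-0.31, 0.254, 0, 0, 0, 0.03], [-0.31, 0.254, 0, 0, 0, 0], [-0.31, 0.254, 0, 0, 0, 0], [0, 0, 0, 0, 0, 0.052], [0, 0, 0, 0, 0, 0.052], [0, 0, 0, 0, 0, 0.052], [0, 0, 0, 0, 0, 0.052], [0, 0, 0, 0, 0, 0.052], [0, 0, 0, 0, 0, 0.052], [0, 0, 0, 0, 0, 0.052], [0, 0, 0, 0, 0, 0.052], [0, 0, 0, 0, 0, 0.054], [0, 0, 0, 0, 0, 0]]]' --jaw 0.76

```text
clock: 11.42
tcp_pos: [0.5647, 0.0664, 0.1478]
orientation: [-0.001, 0.724, 0.689, -0.001]
wrist_force: [-0.6, 0.2, 0.1]
finger_gap: 0.0753
grip_force: 0.0
```

```bash
python3 p.py -70 -75 120 -90 -70 -75 15 -90 -70 -115 15 -90;python3 wsee.py w3.png red_game -65 -152
```

```text
t 11.43 ledge [-70.4 -81.2] z 147.8 th -89.93 tilt [-0.0025 -0.    ] F [-0.6  0.2  0.1] gap 0.0753 r 0.569 j [-0.02  0.35 -0.14  1.08 -0.    1.6 ]
-> [-70.0, -75.0, 120.0, -90.0] r 0.57 shift [0.051 0.004 0.232] rows>= 1.0 rot tz 0.0004
-> [-70.0, -75.0, 15.0, -90.0] r 0.57 shift [0.    0.002 0.875] rows>= 2.0 rot tz -0.0
-> [-70.0, -115.0, 15.0, -90.0] r 0.564 shift [-0.333  0.     0.   ] rows>= 1.0 rot tz -0.0
red_game 0.94 [318. 260.] [ -69. -141.] 13058
  fit [ -68.6 -154.5] yaw 3.5 -0.983
```

Emit:
drive_tool --series '[[[0.051, 0.004, 0.4, 0, 0, 0], [0, 0, 0.4, 0, 0, 0], [0, 0, 0.2, 0, 0, 0], [0, 0, 0.1, 0, 0, 0], [0, 0, 0, 0, 0, 0], [-0.06, 0, 0, 0, 0, 0], [-0.06, 0, 0, 0, 0, 0], [-0.06, 0, 0, 0, 0, 0], [-0.06, 0, 0, 0, 0, 0], [-0.06, 0, 0, 0, 0, 0], [-0.033, 0, 0, 0, 0, 0], [0, 0, 0, 0, 0, 0]]]'

```text
clock: 13.02
tcp_pos: [0.5639, 0.0319, 0.0171]
orientation: [0.0, 0.725, 0.688, -0.001]
wrist_force: [-0.1, 0.3, -0.2]
finger_gap: 0.0752
grip_force: 0.0
```

```bash
python3 p.py
```

```text
t 13.03 ledge [ -69.5 -115.7] z 17.1 th -90.07 tilt [-0.0006 -0.0009] F [-0.1  0.3 -0.2] gap 0.0752 r 0.565 j [-0.09  0.46 -0.33  0.78 -0.    1.54]
```

Emit:
drive_tool --series '[[[0.15, 0, 0, 0, 0, 0], [0.1, 0, -0.3, 0, 0, 0], [0, 0, -0.5, 0, 0, 0], [0, 0, -0.3, 0, 0, 0], [0, 0, 0, 0, 0, 0]]]'

```text
clock: 13.65
tcp_pos: [0.5679, 0.0638, 0.1528]
orientation: [0.002, 0.725, 0.689, 0.002]
wrist_force: [-0.2, 0.2, -0.1]
finger_gap: 0.0752
grip_force: 0.0
```

```bash
python3 p.py -161 -172 145 0 -161 -172 16 0 -141 -172 16 0; python3 wsee.py w4.png red_game -65 -172
```

```text
t 13.65 ledge [-67.1 -83.7] z 152.8 th -89.96 tilt [ 0.0066 -0.0003] F [-0.2  0.2 -0.1] gap 0.0752 r 0.571 j [-0.03  0.34 -0.14  1.09 -0.    1.59]
-> [-161.0, -172.0, 145.0, 0.0] r 0.47 shift [-0.736 -0.783  0.06 ] rows>= 3.0 rot tz -0.4998
-> [-161.0, -172.0, 16.0, 0.0] r 0.47 shift [ 0.    -0.007  1.075] rows>= 3.0 rot tz -0.0
-> [-141.0, -172.0, 16.0, 0.0] r 0.49 shift [-0.167 -0.     0.   ] rows>= 1.0 rot tz -0.0
red_game 0.98 [312. 276.] [ -74. -162.] 12053
  fit [ -72.3 -176.3] yaw -0.1 -0.978
```

Emit:
drive_tool --series '[[[-0.26, -0.26, 0, 0, 0, 0], [-0.26, -0.26, 0, 0, 0, 0], [-0.25, -0.263, 0, 0, 0, 0], [0, 0, 0, 0, 0, -0.0555], [0, 0, 0, 0, 0, -0.0555], [0, 0, 0, 0, 0, -0.0555], [0, 0, 0, 0, 0, -0.0555], [0, 0, 0, 0, 0, -0.0555], [0, 0, 0.1, 0, 0, -0.0555], [0, 0, 0.1, 0, 0, -0.0555], [0, 0, 0.1, 0, 0, -0.0555], [0, 0, 0.1, 0, 0, -0.0555], [0, 0, 0.4, 0, 0, 0], [0, 0, 0.25, 0, 0, 0], [0, 0, 0.08, 0, 0, 0], [0, 0, 0, 0, 0, 0]]]' --jaw 0.5

```text
clock: 15.75
tcp_pos: [0.466, -0.0245, 0.0127]
orientation: [-0.001, 0.026, 1.0, 0.0]
wrist_force: [-0.2, -0.4, 0.4]
finger_gap: 0.064
grip_force: 0.0
```

```bash
python3 p.py -141 -174 16 0
```

```text
t 15.75 ledge [-164.4 -177. ] z 12.7 th -0.11 tilt [-0.0028  0.0005] F [-0.2 -0.4  0.4] gap 0.064 r 0.467 j [-0.22  0.31 -0.58  0.68 -0.   -0.17]
-> [-141.0, -174.0, 16.0, 0.0] r 0.49 shift [-0.195  0.025 -0.028] rows>= 1.0 rot tz -0.0006
```

Emit:
drive_tool --series '[[[-0.05, 0, -0.028, 0, 0, 0], [-0.05, 0, 0, 0, 0, 0], [-0.05, 0, 0, 0, 0, 0], [-0.03, 0, 0, 0, 0, 0], [-0.015, 0, 0, 0, 0, 0], [-0.015, 0, 0, 0, 0, 0], [0, 0, 0, 0, 0, 0]]]'

```text
clock: 16.62
tcp_pos: [0.4885, -0.0258, 0.0163]
orientation: [-0.004, 0.027, 1.0, 0.0]
wrist_force: [-9.1, -0.6, 6.6]
finger_gap: 0.0644
grip_force: 4.7
```

```bash
python3 p.py; python3 -c "
from h import *
print(env.get_state()['ft_torque'])"
```

```text
t 16.62 ledge [-141.9 -177.1] z 16.3 th -0.13 tilt [-0.0071  0.0004] F [-9.1 -0.6  6.6] gap 0.0644 r 0.489 j [-0.22  0.35 -0.51  0.72 -0.   -0.16]
[-0.05274813  1.68457494  0.0574814 ]
```

Emit:
drive_tool --series '[[[0.1, 0, 0, 0, 0, 0], [0.2, 0, -0.1, 0, 0, 0], [0, 0.1, -0.4, 0, 0, 0], [0, 0.3, -0.4, 0, 0, 0], [0.1, 0.4, 0, 0, 0, 0], [0.2, 0.4, 0, 0, 0, 0], [0.3, 0.4, 0, 0, 0, 0], [0.4, 0.3, 0, 0, 0, 0], [0, 0, 0, 0, 0, 0]]]'

```text
clock: 17.75
tcp_pos: [0.3452, 0.2117, 0.1249]
orientation: [-0.0, 0.023, 1.0, 0.0]
wrist_force: [-0.2, 0.5, 0.5]
finger_gap: 0.064
grip_force: 0.0
```

```bash
python3 p.py -335 75 110 0 -335 75 16 0 -251 75 16 0; python3 see.py black_game -239 75; python3 wsee.py w5.png black_game -239 75
```

```text
t 17.75 ledge [-297.1   52.7] z 124.9 th 0.25 tilt [-0.0008  0.0004] F [-0.2  0.5  0.5] gap 0.064 r 0.405 j [ 0.35  0.06 -0.56  0.94  0.    0.4 ]
-> [-335.0, 75.0, 110.0, 0.0] r 0.388 shift [0.315 0.187 0.124] rows>= 1.0 rot tz 0.0014
-> [-335.0, 75.0, 16.0, 0.0] r 0.388 shift [-0.001 -0.     0.783] rows>= 2.0 rot tz -0.0
-> [-251.0, 75.0, 16.0, 0.0] r 0.456 shift [-0.7    0.    -0.001] rows>= 2.0 rot tz -0.0
black_game scene [-237.2   76.1] yaw 6.9 -0.947
black_game side [-239.5   73.5] yaw 5.6 -0.971
black_game 0.85 [337. 246.] [-261.   68.] 14051
  fit [-241.2   72.7] yaw 4.4 -0.898
```

Emit:
drive_tool --series '[[[0.315, 0.18, 0, 0, 0, 0.0014], [0, 0, 0, 0, 0, 0], [0, 0, 0.4, 0, 0, 0], [0, 0, 0.3, 0, 0, 0], [0, 0, 0.2, 0, 0, 0], [0, 0, 0, 0, 0, 0], [-0.08, 0, 0, 0, 0, 0], [-0.08, 0, 0, 0, 0, 0], [-0.09, 0, 0, 0, 0, 0], [-0.09, 0, 0, 0, 0, 0], [-0.09, 0, 0, 0, 0, 0], [-0.09, 0, 0, 0, 0, 0], [-0.09, 0, 0, 0, 0, 0], [-0.06, 0, 0, 0, 0, 0], [-0.03, 0, 0, 0, 0, 0], [0, 0, 0, 0, 0, 0]]]'

```text
clock: 20.05
tcp_pos: [0.3964, 0.2285, 0.017]
orientation: [0.0, 0.029, 1.0, -0.0]
wrist_force: [-0.8, 0.0, 0.0]
finger_gap: 0.0642
grip_force: 0.0
```

Emit:
drive_tool --series '[[[0.1, 0, 0, 0, 0, 0], [0.1, 0, -0.4, 0, 0, 0], [0, 0.2, -0.4, 0, 0, 0], [-0.3, 0.3, 0, 0, 0, 0], [-0.3, 0.3, 0, 0, 0, 0.0555], [0, 0, 0, 0, 0, 0.0555], [0, 0, 0, 0, 0, 0.0555], [0, 0, 0, 0, 0, 0.0555], [0, 0, 0, 0, 0, 0.0555], [0, 0, 0, 0, 0, 0.0555], [0, 0, 0, 0, 0, 0.0555], [0, 0, 0, 0, 0, 0.0555], [0, 0, 0, 0, 0, 0.0555], [0, 0, 0, 0, 0, 0]]]' --jaw 0.76

```text
clock: 21.8
tcp_pos: [0.4482, 0.3215, 0.1129]
orientation: [-0.0, 0.726, 0.688, -0.0]
wrist_force: [0.3, 0.2, 0.3]
finger_gap: 0.0752
grip_force: 0.0
```

```bash
python3 p.py -175 150 110 -90 -175 150 16 -90 -175 4 16 -90; python3 see.py black_game -175 75; python3 wsee.py w6.png black_game -175 75
```

```text
t 21.8 ledge [-199.8  167.7] z 112.9 th -90.15 tilt [-0.0005 -0.0004] F [0.3 0.2 0.3] gap 0.0752 r 0.552 j [ 0.48  0.34 -0.24  0.99 -0.    2.1 ]
-> [-175.0, 150.0, 110.0, -90.0] r 0.561 shift [-0.147  0.207  0.024] rows>= 1.0 rot tz -0.0008
-> [-175.0, 150.0, 16.0, -90.0] r 0.561 shift [0.    0.    0.783] rows>= 2.0 rot tz -0.0
-> [-175.0, 4.0, 16.0, -90.0] r 0.49 shift [-1.217  0.     0.   ] rows>= 3.0 rot tz -0.0
black_game scene [-168.7   70.6] yaw 0.5 -0.905
black_game side [-169.6   68.4] yaw -1.7 -0.777
black_game 0.7 [332. 298.] [-185.   90.] 10524
  fit [-180.4   57. ] yaw -82.8 -0.659
black_game 0.44 [457. 365.] [-66.  16.] 333
```

Emit:
drive_tool --series '[[[-0.147, 0.22, 0, 0, 0, -0.0008], [0, 0, 0.4, 0, 0, 0], [0, 0, 0.3, 0, 0, 0], [0, 0, 0.1, 0, 0, 0], [0, 0, 0, 0, 0, 0], [-0.1, 0, 0, 0, 0, 0], [-0.1, 0, 0, 0, 0, 0], [-0.1, 0, 0, 0, 0, 0], [-0.1, 0, 0, 0, 0, 0], [-0.1, 0, 0, 0, 0, 0], [-0.1, 0, 0, 0, 0, 0], [-0.1, 0, 0, 0, 0, 0], [-0.1, 0, 0, 0, 0, 0], [-0.1, 0, 0, 0, 0, 0], [-0.1, 0, 0, 0, 0, 0], [-0.1, 0, 0, 0, 0, 0], [-0.08, 0, 0, 0, 0, 0], [-0.035, 0, 0, 0, 0, 0], [0, 0, 0, 0, 0, 0]]]'

```text
clock: 24.48
tcp_pos: [0.4666, 0.1563, 0.0169]
orientation: [0.0, 0.726, 0.688, -0.0]
wrist_force: [-0.7, -0.4, -0.1]
finger_gap: 0.0753
grip_force: 0.0
```

```bash
python3 p.py; python3 see.py black_game -172 -55
```

```text
t 24.48 ledge [-173.     3.6] z 16.9 th -90.18 tilt [-0.0004 -0.0007] F [-0.7 -0.4 -0.1] gap 0.0753 r 0.492 j [ 0.16  0.35 -0.51  0.71 -0.    1.79]
black_game scene [-167.6  -53.4] yaw 0.3 -0.589
black_game side [-176.3  -55.4] yaw 1.3 -0.516
```

Emit:
drive_tool --series '[[[0.1, 0, 0, 0, 0, 0], [0.1, 0, -0.4, 0, 0, 0], [0, 0, -0.4, 0, 0, -0.0555], [0, 0, 0, 0, 0, -0.0555], [0, 0, 0, 0, 0, -0.0555], [0, 0, 0, 0, 0, -0.0555], [0, 0, 0, 0, 0, -0.0555], [0, 0, 0, 0, 0, -0.0555], [0, 0, 0, 0, 0, -0.0555], [0, 0, 0, 0, 0, -0.0555], [0, 0, 0, 0, 0, -0.0555], [0.27, -0.24, 0, 0, 0, 0], [0.27, -0.24, 0, 0, 0, 0], [0.27, -0.23, 0, 0, 0, 0], [0, 0, 0, 0, 0, 0]]]' --jaw 0.5

```text
clock: 26.55
tcp_pos: [0.3635, 0.1008, 0.1127]
orientation: [-0.001, 0.028, 1.0, -0.0]
wrist_force: [0.3, -0.5, 0.9]
finger_gap: 0.0643
grip_force: 0.0
```

```bash
python3 p.py -268 -57 110 0 -268 -57 16 0 -141 -57 16 0; python3 wsee.py w7.png black_game -172 -57 red_game -66 -177
```

```text
t 26.55 ledge [-273.2  -57.1] z 112.7 th -0.28 tilt [-0.0024 -0.0002] F [ 0.3 -0.5  0.9] gap 0.0643 r 0.377 j [ 0.06  0.03 -0.64  0.91 -0.    0.11]
-> [-268.0, -57.0, 110.0, 0.0] r 0.382 shift [-0.043  0.001  0.022] rows>= 1.0 rot tz -0.0016
-> [-268.0, -57.0, 16.0, 0.0] r 0.382 shift [-0.002  0.     0.783] rows>= 2.0 rot tz -0.0
-> [-141.0, -57.0, 16.0, 0.0] r 0.504 shift [-1.058 -0.    -0.002] rows>= 3.0 rot tz -0.0
black_game 0.61 [319. 290.] [-202.  -54.] 11380
  fit [-172.4  -57.3] yaw -0.2 -0.745
red_game 0.7 [188. 378.] [-101. -182.] 1669
  fit [ -11.5 -190. ] yaw 45.3 -0.565
```

View pics/w7.png

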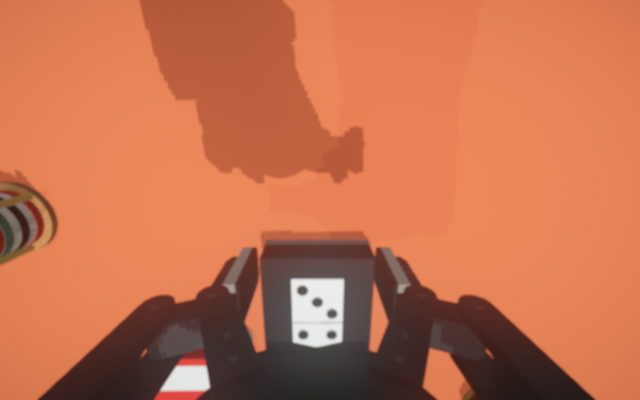

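The wrist view shows black square at (318,290) in front of the jaws, and red at lower left with a gap between them. Pushing black in.

Emit:
drive_tool --series '[[[-0.043, 0, 0.4, 0, 0, -0.0016], [0, 0, 0.3, 0, 0, 0], [0, 0, 0.1, 0, 0, 0], [0, 0, 0, 0, 0, 0], [-0.1, 0, 0, 0, 0, 0], [-0.1, 0, 0, 0, 0, 0], [-0.1, 0, 0, 0, 0, 0], [-0.1, 0, 0, 0, 0, 0], [-0.1, 0, 0, 0, 0, 0], [-0.1, 0, 0, 0, 0, 0], [-0.1, 0, 0, 0, 0, 0], [-0.1, 0, 0, 0, 0, 0], [-0.1, 0, 0, 0, 0, 0], [-0.08, 0, 0, 0, 0, 0], [-0.05, 0, 0, 0, 0, 0], [-0.03, 0, 0, 0, 0, 0], [-0.02, 0, 0, 0, 0, 0], [0, 0, 0, 0, 0, 0]]]'

```text
clock: 28.95
tcp_pos: [0.4947, 0.0945, 0.0158]
orientation: [-0.006, 0.025, 1.0, -0.0]
wrist_force: [-14.9, 0.7, 9.1]
finger_gap: 0.0642
grip_force: 7.0
```

```bash
python3 p.py
```

```text
t 28.95 ledge [-141.7  -56.7] z 15.8 th 0.07 tilt [-0.0115 -0.0002] F [-14.9   0.7   9.1] gap 0.0642 r 0.504 j [ 0.03  0.37 -0.47  0.73  0.    0.08]
```

Emit:
drive_tool --series '[[[0.1, 0, 0, 0, 0, 0], [0.15, 0, -0.2, 0, 0, 0], [0, 0, -0.45, 0, 0, 0], [0, 0, -0.45, 0, 0, 0], [0.1, -0.38, 0, 0, 0, 0], [0.1, -0.38, 0, 0, 0, 0], [0.1, -0.38, 0, 0, 0, 0], [0.1, -0.38, 0, 0, 0, 0], [0.1, -0.38, 0, 0, 0, 0], [0.1, -0.38, 0, 0, 0, 0], [0.1, -0.38, 0, 0, 0, 0], [0.1, -0.38, 0, 0, 0, 0], [0.2, -0.38, 0, 0, 0, 0], [0, 0, 0, 0, 0, 0]]]'

```text
clock: 30.7
tcp_pos: [0.3298, -0.3115, 0.1494]
orientation: [0.001, 0.028, 1.0, -0.001]
wrist_force: [-0.1, 0.5, -0.5]
finger_gap: 0.0642
grip_force: 0.0
```

```bash
python3 p.py -296 -470 110 10 -296 -470 16 10; python3 wsee.py w8.png green_game -190 -467; python3 see.py green_game -190 -467;python3 see.py black_game -65 -57;python3 see.py red_game -65 -177
```

```text
t 30.7 ledge [-285.8 -470.6] z 149.4 th -0.26 tilt [ 0.0013 -0.0027] F [-0.1  0.5 -0.5] gap 0.0642 r 0.454 j [-0.93  0.13 -0.42  1.01 -0.   -0.88]
-> [-296.0, -470.0, 110.0, 10.0] r 0.446 shift [0.085 0.005 0.329] rows>= 1.0 rot tz -0.057
-> [-296.0, -470.0, 16.0, 10.0] r 0.446 shift [0.001 0.002 0.783] rows>= 2.0 rot tz -0.0
green_game 0.79 [130. 258.] [-229. -649.] 12748
green_game 0.66 [ 19. 312.] [-167. -773.] 3835
green_game 0.64 [315. 274.] [-211. -469.] 11690
  fit [-192.4 -470.8] yaw 8.2 -0.974
green_game scene [-191.  -467.5] yaw 9.8 -0.932
green_game side [-176.4 -474.1] yaw 21.5 -0.786
black_game scene [-75.5 -63.3] yaw -9.1 -0.795
black_game side [-65.  -57.5] yaw -1.2 -0.872
red_game scene [ -76.7 -183.1] yaw 2.1 -0.807
red_game side [ -65.2 -180.3] yaw 0.6 -0.858
```

View pics/w8.png

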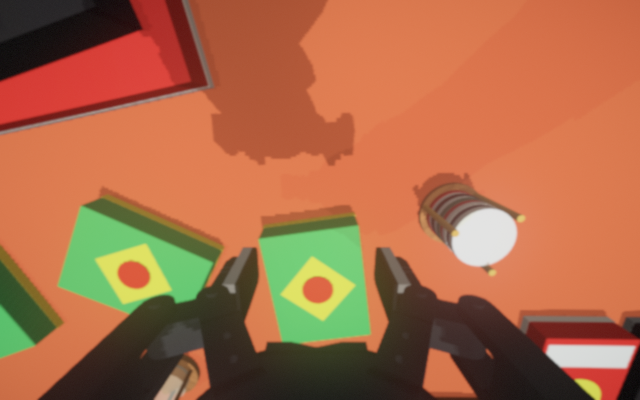

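The wrist view shows the green box at (315,274), with the chip stand clear at (470,235) and the neighbouring green's corner at (220,245), about 40 mm away.

Emit:
drive_tool --series '[[[-0.05, -0.1, 0, 0, 0, 0], [0, 0, 0, 0, 0, -0.0487], [0, 0, 0.4, 0, 0, 0], [0, 0, 0.4, 0, 0, 0], [0, 0, 0.2, 0, 0, 0], [0, 0, 0.11, 0, 0, 0], [0, 0, 0, 0, 0, 0]]]'

```text
clock: 32.28
tcp_pos: [0.336, -0.3205, 0.0153]
orientation: [-0.0, -0.051, 0.999, 0.0]
wrist_force: [0.6, -0.5, -0.3]
finger_gap: 0.064
grip_force: 0.0
```

```bash
python3 p.py
```

```text
t 32.27 ledge [-279.1 -479.3] z 15.3 th 8.81 tilt [-0.0007  0.0008] F [ 0.6 -0.5 -0.3] gap 0.064 r 0.464 j [-0.93  0.31 -0.58  0.68 -0.   -1.04]
```

Emit:
drive_tool --series '[[[-0.08, -0.012, 0, 0, 0, 0], [-0.08, -0.012, 0, 0, 0, 0], [-0.08, -0.012, 0, 0, 0, 0], [-0.083, -0.012, 0, 0, 0, 0.008], [-0.083, -0.01, 0, 0, 0, 0.008], [-0.083, -0.008, 0, 0, 0, 0.008], [-0.083, -0.006, 0, 0, 0, 0.008], [-0.083, -0.004, 0, 0, 0, 0.008], [-0.083, -0.002, 0, 0, 0, 0.008], [-0.083, 0, 0, 0, 0, 0], [-0.083, 0, 0, 0, 0, 0], [-0.083, 0, 0, 0, 0, 0], [-0.083, 0, 0, 0, 0, 0], [-0.05, 0, 0, 0, 0, 0], [-0.03, 0, 0, 0, 0, 0], [-0.03, 0, 0, 0, 0, 0], [-0.02, 0, 0, 0, 0, 0], [0, 0, 0, 0, 0, 0]]]'

```text
clock: 34.52
tcp_pos: [0.4729, -0.326, 0.0156]
orientation: [-0.007, 0.026, 1.0, 0.0]
wrist_force: [-24.8, 0.0, 15.3]
finger_gap: 0.0639
grip_force: 12.3
```

```bash
python3 p.py -141 -480 16 0; python3 see.py green_game -65 -478
```

```text
t 34.52 ledge [-142.1 -477.7] z 15.6 th -0.0 tilt [-0.0148  0.0009] F [-24.8   0.   15.3] gap 0.0639 r 0.574 j [-0.74  0.49 -0.29  0.81 -0.01 -0.69]
-> [-141.0, -480.0, 16.0, 0.0] r 0.577 shift [-0.009 -0.019 -0.003] rows>= 1.0 rot tz -0.0
green_game scene [ -68.2 -476.5] yaw -4.2 -0.866
green_game side [ -65.9 -478. ] yaw 0.7 -0.769
```

Emit:
drive_tool --series '[[[0.15, 0, 0, 0, 0, 0], [0.15, 0, -0.2, 0, 0, 0], [0, 0, -0.4, 0, 0, 0], [0, 0, -0.4, 0, 0, -0.0555], [0, 0, 0, 0, 0, -0.0555], [0, 0, 0, 0, 0, -0.0555], [0, 0, 0, 0, 0, -0.0555], [0, 0, 0, 0, 0, -0.0555], [0, 0, 0, 0, 0, -0.0555], [0, 0, 0, 0, 0, -0.0555], [0, 0, 0, 0, 0, -0.0555], [0, 0, 0, 0, 0, -0.0555], [0.23, -0.28, 0, 0, 0, 0], [0.23, -0.28, 0, 0, 0, 0], [0.23, -0.28, 0, 0, 0, 0], [0, 0, 0, 0, 0, 0]]]' --jaw 0.76

```text
clock: 36.72
tcp_pos: [0.5431, -0.4148, 0.1345]
orientation: [0.0, -0.689, 0.724, -0.001]
wrist_force: [-0.6, 0.5, -0.1]
finger_gap: 0.0749
grip_force: 0.0
```

```bash
python3 p.py -72 -562 110 90 -72 -562 16 90 -72 -311 16 90; python3 wsee.py w9.png green_game -65 -478 sand_timer -78 -660; python3 see.py sand_timer -78 -660
```

```text
t 36.73 ledge [ -67.5 -562.8] z 134.5 th 90.07 tilt [ 0.0011 -0.0005] F [-0.6  0.5 -0.1] gap 0.0749 r 0.683 j [-0.77  0.57  0.17  1.17  0.   -2.29]
-> [-72.0, -562.0, 110.0, 90.0] r 0.679 shift [-0.007  0.037  0.204] rows>= 1.0 rot tz 0.0004
-> [-72.0, -562.0, 16.0, 90.0] r 0.679 shift [-0.     0.001  0.783] rows>= 2.0 rot tz -0.0
-> [-72.0, -311.0, 16.0, 90.0] r 0.575 shift [-2.092e+00 -0.000e+00 -1.000e-03] rows>= 5.0 rot tz -0.0
green_game 0.97 [314. 276.] [ -69. -492.] 13944
  fit [ -66.9 -480.3] yaw 0.1 -0.981
green_game 0.79 [ 60. 347.] [ 190. -411.] 2188
green_game 0.59 [498.  86.] [-208. -658.] 25065
green_game 0.31 [242. 304.] [   2. -461.] 1462
sand_timer 0.9 [281.  87.] [ -43. -658.] 8373
  fit [ -33.8 -689.6] yaw 80.3 -0.458
sand_timer 0.42 [463. 384.] [-230. -359.] 1079
sand_timer scene [ -71.6 -691.3] yaw 63.0 -0.499
sand_timer side [ -28.1 -701.3] yaw -65.5 -0.415
```

View pics/w9.png

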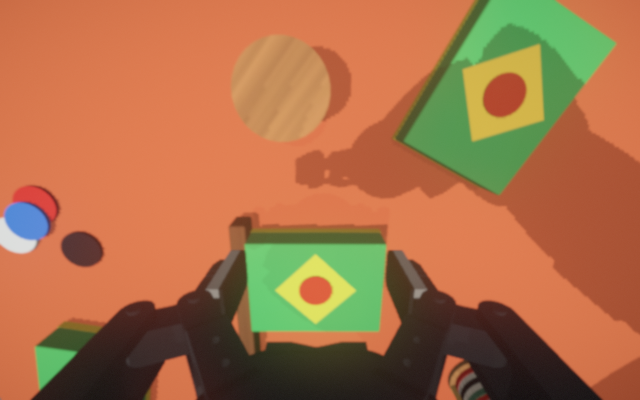

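Emit:
drive_tool --series '[[[-0.08, 0.04, 0, 0, 0, 0], [0, 0, 0.4, 0, 0, 0], [0, 0, 0.4, 0, 0, 0], [0, 0, 0.18, 0, 0, 0], [0, 0, 0, 0, 0, 0], [-0.1, 0, 0, 0, 0, 0], [-0.12, 0, 0, 0, 0, 0], [-0.12, 0, 0, 0, 0, 0], [-0.12, 0, 0, 0, 0, 0], [-0.12, 0, 0, 0, 0, 0], [-0.12, 0, 0, 0, 0, 0], [-0.12, 0, 0, 0, 0, 0], [-0.12, 0, 0, 0, 0, 0], [-0.12, 0, 0, 0, 0, 0], [-0.12, 0, 0, 0, 0, 0], [-0.12, 0, 0, 0, 0, 0], [-0.12, 0, 0, 0, 0, 0], [-0.1, 0, 0, 0, 0, 0], [0, 0, 0, 0, 0, 0]]]'

```text
clock: 39.45
tcp_pos: [0.5455, -0.2193, 0.018]
orientation: [0.0, -0.69, 0.724, 0.001]
wrist_force: [-0.4, 0.5, -1.0]
finger_gap: 0.0749
grip_force: 0.0
```

```bash
python3 p.py -72 -320 16 90 -72 -305 16 90; python3 see.py green_game -65 -325;python3 see.py red_game -65 -177
```

```text
t 39.45 ledge [ -75.1 -367.6] z 18.0 th 90.18 tilt [-0.0008  0.001 ] F [-0.4  0.5 -1. ] gap 0.0749 r 0.588 j [-0.52  0.5  -0.26  0.81  0.   -2.04]
-> [-72.0, -320.0, 16.0, 90.0] r 0.577 shift [-0.396 -0.027  0.017] rows>= 1.0 rot tz 0.001
-> [-72.0, -305.0, 16.0, 90.0] r 0.574 shift [-0.125 -0.     0.   ] rows>= 1.0 rot tz -0.0
green_game scene [ -77.5 -305.7] yaw 0.6 -0.83
green_game side [ -66.3 -307.2] yaw -1.1 -0.909
red_game scene [ -74.3 -181.3] yaw 2.8 -0.856
red_game side [ -65.3 -180.8] yaw -1.9 -0.819
```

Emit:
drive_tool --series '[[[-0.07, -0.027, 0.017, 0, 0, 0.001], [-0.07, 0, 0, 0, 0, 0], [-0.07, 0, 0, 0, 0, 0], [-0.07, 0, 0, 0, 0, 0], [-0.07, 0, 0, 0, 0, 0], [-0.06, 0, 0, 0, 0, 0], [-0.05, 0, 0, 0, 0, 0], [-0.04, 0, 0, 0, 0, 0], [-0.03, 0, 0, 0, 0, 0], [0, 0, 0, 0, 0, 0]]]'

```text
clock: 41.1
tcp_pos: [0.5522, -0.1594, 0.0164]
orientation: [-0.002, -0.688, 0.726, -0.001]
wrist_force: [-2.5, -9.3, -1.5]
finger_gap: 0.0751
grip_force: 4.6
```

```bash
python3 p.py -72 -305 16 90
```

```text
t 41.1 ledge [ -71.4 -307.4] z 16.4 th 89.87 tilt [-0.0006 -0.0043] F [-2.5 -9.3 -1.5] gap 0.0751 r 0.575 j [-0.42  0.48 -0.3   0.79 -0.   -1.94]
-> [-72.0, -305.0, 16.0, 90.0] r 0.574 shift [-0.02   0.005  0.003] rows>= 1.0 rot tz -0.0007
```

Emit:
drive_tool --series '[[[-0.02, 0, 0, 0, 0, 0], [-0.02, 0, 0, 0, 0, 0], [-0.02, 0, 0, 0, 0, 0], [0, 0, 0, 0, 0, 0]]]'

```text
clock: 41.6
tcp_pos: [0.5522, -0.1594, 0.017]
orientation: [-0.007, -0.687, 0.727, -0.006]
wrist_force: [-8.3, -32.2, -2.8]
finger_gap: 0.0754
grip_force: 15.9
```

```bash
python3 p.py -72 -305 16 90
```

```text
t 41.6 ledge [ -71.4 -307.3] z 17.0 th 89.69 tilt [-0.0023 -0.0179] F [ -8.3 -32.2  -2.8] gap 0.0754 r 0.575 j [-0.41  0.47 -0.3   0.79 -0.02 -1.93]
-> [-72.0, -305.0, 16.0, 90.0] r 0.574 shift [-0.019  0.005  0.008] rows>= 1.0 rot tz -0.0017
```

Emit:
drive_tool --series '[[[0.1, 0, 0, 0, 0, 0], [0.2, 0, -0.1, 0, 0, 0], [0, 0.1, -0.4, 0, 0, 0], [0, 0.1, -0.5, 0, 0, 0], [0, 0.3, -0.4, 0, 0, 0], [-0.2, 0.3, -0.3, 0, 0, 0], [-0.3, 0.3, 0, 0, 0, 0], [-0.3, 0.2, 0, 0, 0, 0], [0, 0, 0, 0, 0, 0]]]'

```text
clock: 42.72
tcp_pos: [0.3982, -0.0795, 0.2205]
orientation: [0.001, -0.689, 0.724, 0.001]
wrist_force: [0.0, 0.9, -0.4]
finger_gap: 0.075
grip_force: 0.0
```

```bash
python3 p.py; for a in "black_game -65 -49" "red_game -65 -147" "green_game -65 -245"; do python3 see.py $a; done; python3 -c "
from h import *
a=shot('scene');b=shot('side')
z=np.hstack([cv2.resize(a[130:290,230:450],(400,291),interpolation=2),cv2.resize(b[140:300,200:420],(400,291),interpolation=2)])
cv2.imwrite('pics/f1.png',z[:,:,::-1])"
```

```text
t 42.73 ledge [-229.2 -235.4] z 220.5 th 90.08 tilt [0.     0.0018] F [ 0.   0.9 -0.4] gap 0.075 r 0.406 j [-0.4  -0.   -0.39  1.19  0.   -1.92]
black_game scene [-75.6 -58.1] yaw -12.8 -0.8
black_game side [-65.4 -55.6] yaw -2.4 -0.827
red_game scene [ -84.6 -171.9] yaw 4.8 -0.689
red_game side [ -65.8 -160.8] yaw -0.1 -0.712
green_game scene [ -84.1 -269. ] yaw 9.2 -0.67
green_game side [ -67.3 -259.9] yaw -0.4 -0.703
```

View pics/f1.png

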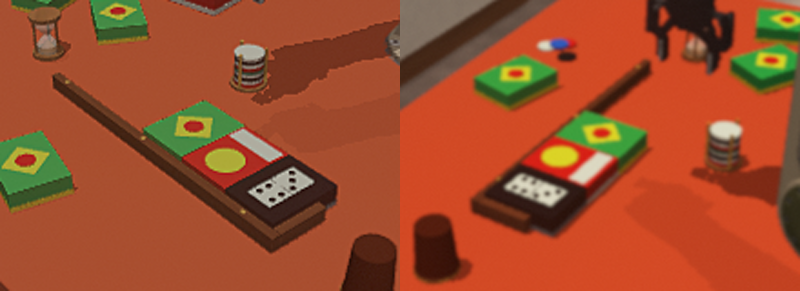

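The crop shows the row black, red, green snug in the corner, with the cup, stand and timer standing. I'll finish with a light +x press on the near ends to make sure all of them are flush.

Emit:
drive_tool --series '[[[0, 0, 0, 0, 0, 0.0555], [0, 0, 0, 0, 0, 0.0555], [0, 0, 0, 0, 0, 0.0555], [0, 0, 0, 0, 0, 0.0555], [0, 0, 0, 0, 0, 0.0555], [0, 0, 0.1, 0, 0, 0.0555], [0, 0, 0.1, 0, 0, 0.0555], [0, 0, 0.1, 0, 0, 0.0555], [0, 0, 0.1, 0, 0, 0.0555], [-0.46, 0.33, 0.1, 0, 0, 0], [0, 0, 0.2, 0, 0, 0], [0, 0, 0, 0, 0, 0]]]' --jaw 0.5

```text
clock: 44.92
tcp_pos: [0.4505, -0.0481, 0.1357]
orientation: [-0.002, 0.025, 1.0, 0.0]
wrist_force: [-0.8, 0.2, 0.1]
finger_gap: 0.0645
grip_force: 0.0
```

```bash
python3 p.py -170 -196 130 0 -170 -196 16 0; python3 wsee.py wa.png red_game -65 -147 green_game -65 -245 black_game -65 -49
```

```text
t 44.92 ledge [-178.7 -201.4] z 135.7 th 0.06 tilt [-0.0042  0.0011] F [-0.8  0.2  0.1] gap 0.0645 r 0.453 j [-0.28  0.15 -0.44  0.99 -0.   -0.23]
-> [-170.0, -196.0, 130.0, 0.0] r 0.461 shift [-0.073  0.045  0.047] rows>= 1.0 rot tz 0.0003
-> [-170.0, -196.0, 16.0, 0.0] r 0.461 shift [-0.004 -0.001  0.95 ] rows>= 2.0 rot tz -0.0
red_game 0.61 [284. 285.] [ -99. -233.] 7697
green_game 0.61 [283. 288.] [ -94. -235.] 7540
  fit [ -67.8 -246.7] yaw 0.8 -0.592
black_game 0.77 [476. 272.] [-112.  -52.] 6487
  fit [-67.1 -53.1] yaw 0.0 -0.453
```

Emit:
drive_tool --series '[[[-0.02, 0.045, 0.4, 0, 0, 0], [0, 0, 0.4, 0, 0, 0], [0, 0, 0.19, 0, 0, 0], [0, 0, 0, 0, 0, 0], [-0.08, 0, 0, 0, 0, 0], [-0.08, 0, 0, 0, 0, 0], [-0.06, 0, 0, 0, 0, 0], [-0.04, 0, 0, 0, 0, 0], [-0.03, 0, 0, 0, 0, 0], [-0.02, 0, 0, 0, 0, 0], [0, 0, 0, 0, 0, 0]]]'

```text
clock: 46.5
tcp_pos: [0.4875, -0.0453, 0.0176]
orientation: [-0.004, 0.026, 1.0, -0.0]
wrist_force: [-9.8, -0.7, 6.1]
finger_gap: 0.0641
grip_force: 4.6
```

```bash
python3 p.py
```

```text
t 46.5 ledge [-141.8 -196.7] z 17.6 th -0.05 tilt [-0.0081 -0.0003] F [-9.8 -0.7  6.1] gap 0.0641 r 0.49 j [-0.26  0.35 -0.51  0.72 -0.   -0.2 ]
```

Emit:
drive_tool --series '[[[0.1, 0, 0, 0, 0, 0], [0.1, 0, 0, 0, 0, 0], [0, 0.3, 0, 0, 0, 0], [0, 0.3, 0, 0, 0, 0], [0, 0.22, 0, 0, 0, 0], [0, 0, 0, 0, 0, 0], [-0.08, 0, 0, 0, 0, 0], [-0.06, 0, 0, 0, 0, 0], [-0.04, 0, 0, 0, 0, 0], [-0.02, 0, 0, 0, 0, 0], [0, 0, 0, 0, 0, 0]]]'

```text
clock: 47.88
tcp_pos: [0.4926, 0.0522, 0.0175]
orientation: [-0.004, 0.026, 1.0, -0.0]
wrist_force: [-9.6, 0.5, 4.9]
finger_gap: 0.064
grip_force: 4.7
```

```bash
python3 p.py
```

```text
t 47.88 ledge [-141.8  -99. ] z 17.5 th -0.06 tilt [-0.0083 -0.0001] F [-9.6  0.5  4.9] gap 0.064 r 0.495 j [-0.06  0.36 -0.5   0.73 -0.   -0.  ]
```

Emit:
drive_tool --series '[[[0.1, 0, 0, 0, 0, 0], [0.2, 0, 0, 0, 0, 0], [0.1, 0, -0.4, 0, 0, 0], [0, 0, -0.5, 0, 0, 0], [0, 0, -0.5, 0, 0, 0], [0, 0, 0, 0, 0, 0]]]'

```text
clock: 48.62
tcp_pos: [0.4524, 0.0547, 0.1917]
orientation: [0.006, 0.026, 1.0, -0.0]
wrist_force: [0.2, 0.2, -0.2]
finger_gap: 0.0641
grip_force: 0.0
```

```bash
python3 p.py; python3 - <<'E'
from h import *
C=np.array([.6392,.1439]);A=-.051;L=np.array([[np.cos(A),-np.sin(A)],[np.sin(A),np.cos(A)]])
for c in("scene","side"):
    shot(c)
    for l in ["red_game","black_game","green_game","dice_cup","chip_stand","sand_timer"]:
        for r in models.silhouettes(l,c)[:3]:
            ys,xs=np.nonzero(r["region"]);p=pix2w(c,[[xs.mean(),ys.mean()]],.037)[0]
            print(c,l,round(r["score"],2),p[:2].round(3),(L.T@(p[:2]-C)*1000).round(0))
E
```

```text
t 48.62 ledge [-182.   -98.6] z 191.7 th -0.02 tilt [ 0.011  -0.0007] F [ 0.2  0.2 -0.2] gap 0.0641 r 0.456 j [-0.06  0.1  -0.35  1.11 -0.   -0.  ]
scene red_game 0.59 [0.575 0.002] [ -56. -145.]
scene black_game 0.69 [0.578 0.106] [-59. -41.]
scene green_game 0.94 [ 0.569 -0.095] [ -58. -242.]
scene green_game 0.9 [ 0.448 -0.664] [-149. -816.]
scene green_game 0.65 [ 0.422 -0.464] [-186. -618.]
scene dice_cup 0.75 [0.621 0.291] [-26. 146.]
scene dice_cup 0.33 [ 0.37 -0.16] [-253. -317.]
scene chip_stand 0.7 [ 0.369 -0.161] [-255. -319.]
scene chip_stand 0.57 [ 0.648 -0.004] [  16. -147.]
scene sand_timer 0.95 [ 0.556 -0.515] [ -49. -662.]
side red_game 0.67 [0.551 0.005] [ -81. -143.]
side black_game 0.97 [0.553 0.11 ] [-84. -38.]
side green_game 0.97 [ 0.387 -0.461] [-221. -617.]
side green_game 0.97 [ 0.42  -0.654] [-178. -808.]
side green_game 0.89 [ 0.544 -0.089] [ -83. -237.]
side chip_stand 0.65 [ 0.361 -0.163] [-262. -321.]
side sand_timer 0.54 [ 0.568 -0.519] [ -37. -665.]
```

The row is flush and evenly spaced, and the bystanders haven't moved.

```bash
python3 -c "
from workcell import order
print(order.hand_in())"
```

```text
the job is handed in; nothing more can be done
None
```

The job is handed in: black, red and green are in one row in the corner, flush against the back rail and snug to the side rail and each other, with the dice cup, chip stand and sand timer where they were (about 49 s used; the hand-in returned no verdict).

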